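# Open the taller filter canister and put its cap in the pan

### The job

The filter in the taller of the two under-sink canisters is due for a change: squeeze the two opposed spring buttons on top of its cap together, lift the cap off and set it down in the steel pan, right way up and flat on the pan's floor; lower it in, do not drop it. Leave the shorter canister closed.

Things in the scene. Friction and masses are not known exactly. Their poses are not given: they have to be found in the camera images.
- cap_tall: grey cap, 150 g, of the taller canister. Origin: under its plug, z up. Plug 40x37 mm, plate of 94 mm diameter (z 13 to 19 mm), block 34 (x) x 42 (y) mm up to z 59 mm. Black spring buttons on the block's +y and -y faces: 22 x 22 mm, centres at z 45 mm, 57 mm over both at rest, 43 mm fully in, 2 to 5.5 N each. A 20 N pinch holds them in and carries the cap, which rests flat on its plug.
- can_tall: taller white canister, fixed upright: 180 mm to its rim (226 with cap), 96 mm across, side ports reach 70 mm along its x. Origin: centre of its underside, z up. The cap's origin starts 167 mm above, same yaw. Hooks on the cap's buttons catch under the neck's lip: with both buttons in (46 mm apart or less) the cap lifts straight up, free after 15 mm; else it is locked.
- cap_short: the cap of the shorter canister (120 mm high to its rim, 166 mm with its cap, otherwise alike), the same as the taller one's cap, with the same origin and axes; to be left closed.
- pan_in (a point): centre of the inner floor of the open rectangular steel pan, fixed on the worktop: outside 300 mm (x) by 210 mm (y), inside 292 x 202 mm, walls rising 46 mm above this floor; z up, x along the pan's long side.
Not all that is in view belongs to the job. What is shaped like the cap_tall but brown or orange is not meant.

How it is judged:
On the way, in this order (a step that is already met when the one before it is completed fails the run):
1. the cap is lifted clear of the taller canister by its buttons, in the fingers (z of cap_tall in the frame of can_tall above 0.19 m and contact force between the fingers and cap_tall above 0.5 N), for 0.1 s.
2. the cap is lowered in the fingers to less than 25 mm over the pan's floor (z of cap_tall in the frame of pan_in below 0.025 m and x of cap_tall in the frame of pan_in between -0.12 and 0.12 m and y of cap_tall in the frame of pan_in between -0.08 and 0.08 m and contact force between the fingers and cap_tall above 0.5 N), for 0.05 s.
At the end, for the whole second after the job is handed in: The taller canister's cap stands on the pan's floor, inside the pan's walls, right way up within 10 degrees, its plug less than 10 mm off the floor, released and at rest; the shorter canister's cap is still on (within 12 mm of where it was) (z of cap_tall in the frame of pan_in between -0.005 and 0.01 m and x of cap_tall in the frame of pan_in between -0.12 and 0.12 m and y of cap_tall in the frame of pan_in between -0.08 and 0.08 m and angle between cap_tall's own z axis and vertical below 0.18 rad and linear speed of cap_tall below 0.03 m/s and distance of cap_short from where it was at the start of the episode below 0.012 m); the robot touches nothing.
It fails at once if the shorter canister's cap is pulled off or shifted by more than 12 mm (distance of cap_short from where it was at the start of the episode above 0.012 m).
It also fails if it takes over 48 s, if anything falls off the work surface, if the arm or the gripper's body presses on something with over 40 N, if the wrist force passes 120 N, or if a joint passes its speed limit or range.

### The arm

A 6-joint arm with a two-finger parallel gripper is mounted at the origin on the work surface. World frame = base frame: x ahead of the robot, y to its left, z up, the work surface at z = 0. Lengths are in m, angles in rad, forces in N, time in s.
With the tool pointing down it reaches from about 0.25 to 0.775 m from the base axis. Payload 4 kg.
Tool frame: the origin (TCP) lies midway between the tips of the shut fingers; the grasp point (between the pads) lies 19 mm behind it; z points along the fingers, x is the direction in which the jaws open and shut, and the axes are right-handed (so a half turn about z gives the same grasp; the last joint's range is limited). The gripper opens to 94 mm and grips with 3 to 60 N. Pads are 16 mm wide; open, the fingers measure 119 mm over their backs; the gripper's body (75 mm by 177 mm) begins 78 mm behind the grasp point.
Start: joints at [1.217, 0.087, 1.371, -0, 1.684, -0.103], TCP at [0.137, 0.533, 0.174] pointing down, gripper open.
Joint ranges: [-3.1, 3.1], [-0.76, 2.03], [0.27, 2.55], [-1.08, 4.22], [0.17, 2.65], [-2.57, 2.57]. Speed limits (rad/s): [2.79, 2.79, 3.14, 3.14, 3.14, 3.14].

### API

Orientations are given as [roll, pitch, yaw] about the fixed x, y, z axes, in that order (R = Rz(yaw) Ry(pitch) Rx(roll)).
In Python, from bench import * gives the robot as it stands.
- The arm moves only by the tool send_rows, never from a script. Its argument "rows" is one flat list of numbers, 7 for each row, row after row: the shift along the world's x, y, z in mm, then the turn, a rotation vector about the world's x, y, z in degrees, then the opening, from 0 (shut) to 1 (fully open). A call has exactly 8 rows; each row shifts and turns the commanded pose from where the row before left it; what a row does not reach is not made up. A row lasts 1/8 s, in which the tool goes at most 62.5 mm and 10.7 degrees, less where a joint would pass 70% of its speed; a pose out of reach is approached as far as the arm can. A call is refused whole if a number of a shift passes 62.5 or a number of a turn 10.7, either way. A call with a gripper value outside its range is refused whole. The fingers move at their own pace and stop on an object; the grip force is fixed at half the most. Time passes only in rows, so rows that do not move let the fingers close, or fill a call up. It gives the time, the measured TCP pose, the force and the opening at its end, in the units of the state.
- get_obs(): the state, without advancing time (a new reading comes with each control period).
- snapshot(name): name is "scene" or "top" or "wrist"; returns a dict with "color" (400x640x3 uint8, red, green, blue), "intrinsics" (3x3 intrinsics, pixels), "distortion" ([k1, k2, p1, p2, k3] as OpenCV has them; the pictures are not rectified), "rvec" (rotation vector, rad) and "tvec" (3), from world to camera coordinates, as OpenCV has them; the wrist camera has in their place "T_tool_cam" (4x4, takes a point from camera to tool coordinates, whose origin is the TCP and whose axes are the tool frame's). Camera axes: x right, y down, z forward; pixel columns grow to the right and rows downward; lengths in m; the calibration is good to about 2 mm. A picture is of the moment at which its call begins: read the wrist's pose just before it. There is no depth.
- close_job(): hands the job in, once; it reports no verdict.
The state is a dict: "time": time; "joint_positions": joint angles; "qvel": joint speeds; "joint_torque": joint torques, N m; "tool_pos": TCP position; "ee_rot": TCP orientation; "wrist_force": force on the tool from outside, world axes, zero at the start; "wrist_torque": the same for the moment, N m; "width": finger opening in m.
Only numpy, scipy, OpenCV 4.12 (cv2) and the standard library are available. Lean on these libraries where they do the work, as an engineer would, in place of code of your own. Each camera call takes 0.05 s, during which the arm holds its last target.

## Working session

There is one attempt and no reset: what is moved stays moved. The work goes in short steps, Python scripts to look and compute and a tool call to move; the robot and the scene stay as the last step left them, time stands still between calls to the robot, and variables do not carry over. Pictures are saved under pics/ and viewed, and the job is handed in when it is done.

Besides the shell and the picture viewer there is one more tool, called after "Emit:" by a JSON object that holds its "name" and its "arguments", one argument or row to a line. send_rows: Moves the arm, as the interface text tells. Its arguments: {"type":"object","properties":{"rows":{"type":"array","items":{"type":"number"}}},"required":["rows"]}

```bash
mkdir -p pics; cat > h.py <<'E'
from bench import *
import numpy as np, cv2
from scipy.spatial.transform import Rotation as R
def cam(s,obs=None):
    K=np.array(s["intrinsics"]);D=np.array(s["distortion"])
    if "rvec" in s:
        Rm=cv2.Rodrigues(np.array(s["rvec"],float))[0];t=np.array(s["tvec"]).ravel()
        return K,D,Rm.T,-Rm.T@t
    T=np.eye(4);T[:3,:3]=R.from_euler('xyz',obs["ee_rot"]).as_matrix();T[:3,3]=obs["tool_pos"]
    M=T@np.array(s["T_tool_cam"]);return K,D,M[:3,:3],M[:3,3]
def ray(c,px):
    u=cv2.undistortPoints(np.array(px,float).reshape(-1,1,2),c[0],c[1]).reshape(-1,2)
    d=np.c_[u,np.ones(len(u))]@c[2].T
    return c[3],d/np.linalg.norm(d,axis=1)[:,None]
def onz(c,px,z):
    o,d=ray(c,px);return o+d*((z-o[2])/d[:,2])[:,None]
def tri(rs):
    A=0;b=0
    for o,d in rs:
        P=np.eye(3)-np.outer(d,d);A=A+P;b=b+P@o
    p=np.linalg.solve(A,b)
    return p,[np.linalg.norm((np.eye(3)-np.outer(d,d))@(p-o)) for o,d in rs]
def proj(c,p):
    Rm=c[2].T
    return cv2.projectPoints(np.array(p,float).reshape(-1,3),cv2.Rodrigues(Rm)[0],-Rm@c[3],c[0],c[1])[0].reshape(-1,2)
E
python3 - <<'E'
from h import *
import pickle
o=get_obs();print({k:np.round(v,3).tolist() for k,v in o.items()})
d={'obs':o}
for n in ("scene","top","wrist"):
    d[n]=snapshot(n);cv2.imwrite(f"pics/{n}0.png",d[n]["color"][:,:,::-1])
    print(n,np.round(cam(d[n],o)[3],3))
pickle.dump(d,open('s0.pkl','wb'))
E
```

```text
{'time': 0.0, 'joint_positions': [1.217, 0.088, 1.372, -0.0, 1.684, -0.103], 'qvel': [-0.0, -0.0, 0.001, -0.001, 0.001, 0.0], 'joint_torque': [-0.0, -34.017, -30.243, 0.072, 0.033, -0.0], 'tool_pos': [0.136, 0.532, 0.173], 'ee_rot': [-3.141, 0.002, 1.32], 'wrist_force': [0.069, -0.138, -0.317], 'wrist_torque': [0.02, -0.019, -0.006], 'width': 0.094}
scene [ 1.202 -0.643  0.862]
top [0.488 0.001 0.986]
wrist [0.072 0.548 0.383]
```

View pics/scene0.png

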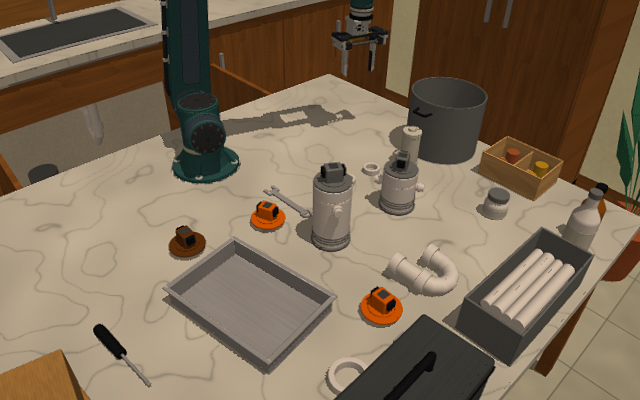

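View pics/top0.png

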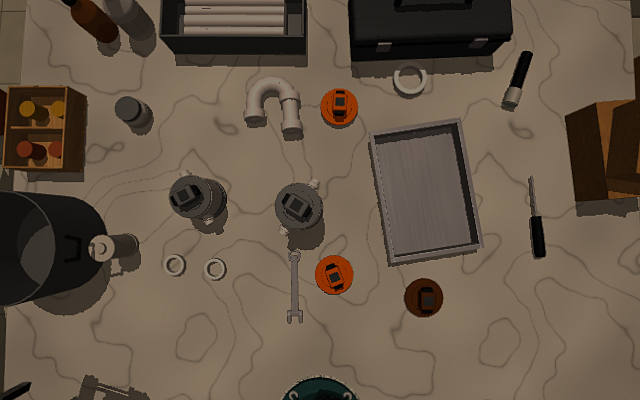

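View pics/wrist0.png

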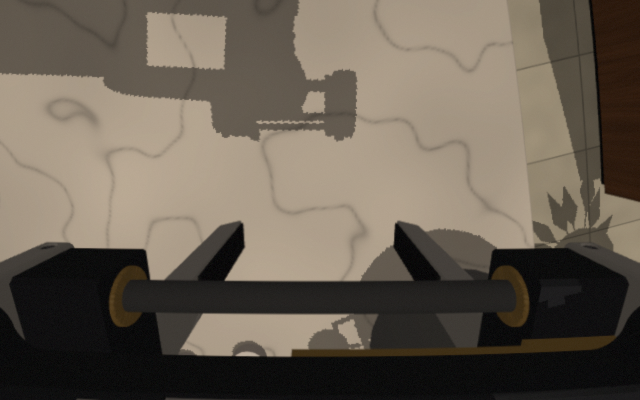

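Scene view: the grey-capped canisters are at (333,205), which looks taller, and (398,185), which looks shorter. In the top view they are at (299,205) and (190,197). The brown cap (187,240) and the orange caps (267,213) and (381,303) are decoys, and the pan is at (250,300) in the scene view and (427,192) in the top view. I'll check with enlarged crops.

```bash
python3 - <<'E'
import cv2,numpy as np
a=cv2.imread('pics/scene0.png')[145:255,295:430];b=cv2.imread('pics/top0.png')[160:250,160:340]
a=cv2.resize(a,None,fx=5,fy=5,interpolation=cv2.INTER_CUBIC);b=cv2.resize(b,None,fx=4.4,fy=4.4,interpolation=cv2.INTER_CUBIC)
g=lambda i:(255*(i/255.)**0.6).astype('uint8')
cv2.imwrite('pics/c1.png',g(a));cv2.imwrite('pics/c2.png',g(b))
E
```

```text
(no output)
```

View pics/c1.png

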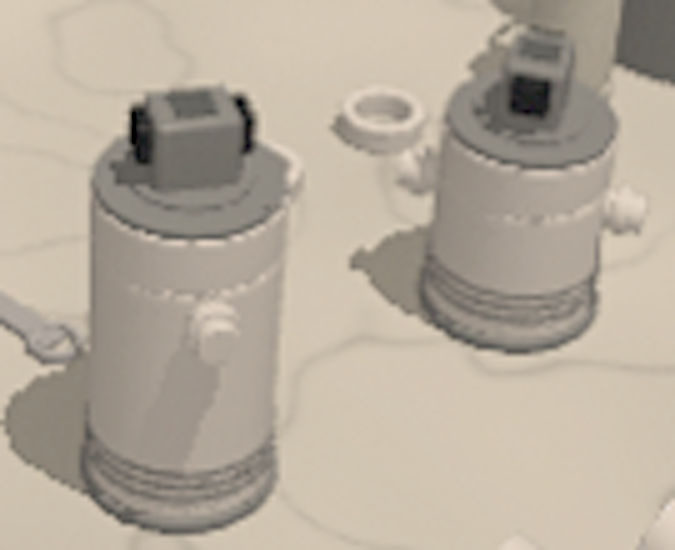

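View pics/c2.png

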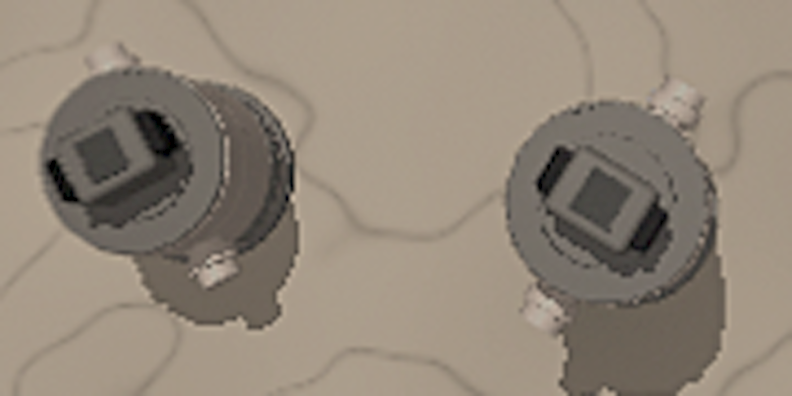

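The crops show the wanted cap is the grey one on the taller canister, scene (333,205) and top (299,205). Its buttons run along the line from (556,170) to (650,228) in the top crop. Next I'll measure it and look at the pan corners.

```bash
python3 - <<'E'
from h import *
import pickle
d=pickle.load(open('s0.pkl','rb'));cs=cam(d['scene']);ct=cam(d['top'])
def two(ps,pt):
    p,r=tri([(ray(c,[q])[0],ray(c,[q])[1][0]) for c,q in((cs,ps),(ct,pt))]);return np.round(p,4),np.round(r,4)
S=lambda x,y:(295+(x-2)/5,145+(y-2)/5);T=lambda x,y:(160+(x-1.7)/4.4,160+(y-1.7)/4.4)
print('tall top inset',two(S(196,104),T(604,193)))
print('short top inset',two(S(542,49),T(103,155)))
p=onz(ct,[T(556,170),T(650,228),T(604,193)],.212);print(p);v=p[1]-p[0];print('btn axis deg',np.degrees(np.arctan2(v[1],v[0])),np.linalg.norm(v))
a=d['scene']['color'][230:375,155:345,::-1];b=d['top']['color'][110:275,360:490,::-1]
g=lambda i:(255*(i/255.)**0.6).astype('uint8')
cv2.imwrite('pics/p1.png',g(cv2.resize(a,None,fx=4,fy=4,interpolation=cv2.INTER_CUBIC)))
cv2.imwrite('pics/p2.png',g(cv2.resize(b,None,fx=3.6,fy=3.6,interpolation=cv2.INTER_CUBIC)))
E
```

```text
tall top inset (array([0.5186, 0.0504, 0.2277]), array([0.0008, 0.0008]))
short top inset (array([0.5357, 0.2934, 0.1664]), array([0.0009, 0.0009]))
[[0.52868046 0.07249041 0.212     ]
 [0.50344313 0.03013018 0.212     ]
 [0.51872547 0.05088222 0.212     ]]
btn axis deg -120.78559285964373 0.04930833824523749
```

View pics/p1.png

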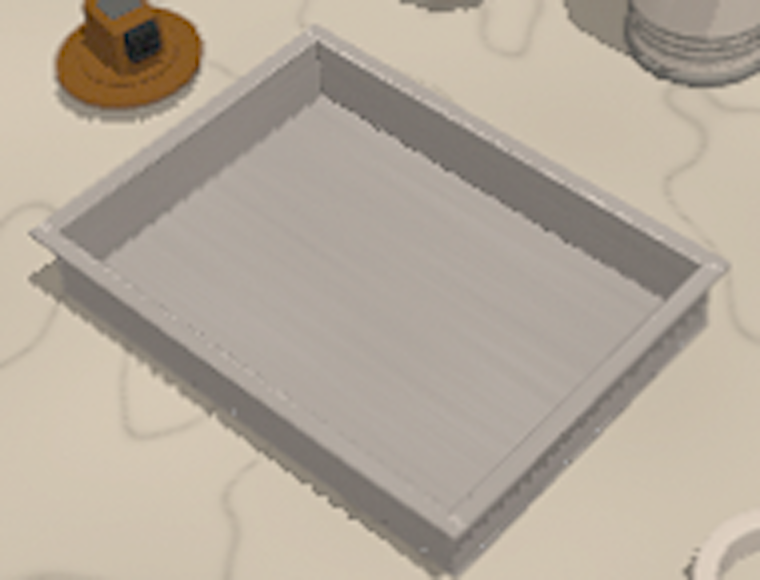

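View pics/p2.png

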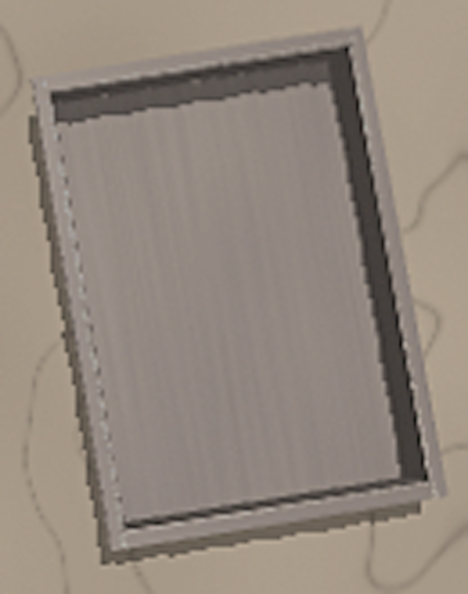

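```bash
python3 - <<'E'
from h import *
import pickle
d=pickle.load(open('s0.pkl','rb'));cs=cam(d['scene']);ct=cam(d['top'])
S=lambda x,y:(155+(x-1.5)/4,230+(y-1.5)/4);T=lambda x,y:(360+(x-1.3)/3.6,110+(y-1.3)/3.6)
P=[]
for s,t in [((315,28),(117,547)),((725,265),(35,82)),((455,530),(360,30)),((32,235),(440,495))]:
    p,r=tri([(ray(c,[q])[0],ray(c,[q])[1][0]) for c,q in((cs,S(*s)),(ct,T(*t)))]);P.append(p);print(np.round(p,4),np.round(r,4))
P=np.array(P);print('ctr',P.mean(0));e=P[1]-P[0];print('long',np.linalg.norm(e),np.linalg.norm(P[2]-P[3]),np.degrees(np.arctan2(e[1],e[0])),np.linalg.norm(P[2]-P[1]),np.linalg.norm(P[3]-P[0]))
# floor corner back (-x,+y) ; visible both: use scene (320,97) vs; right-back
for s,t in [((320,97),(127,520)),]:
    p,r=tri([(ray(c,[q])[0],ray(c,[q])[1][0]) for c,q in((cs,S(*s)),(ct,T(*t)))]);print('floor',p,r)
print(onz(cs,[S(320,97),S(660,297),S(108,260)],0.004),)
print(onz(ct,[T(330,83),T(402,480)],.004))
E
```

```text
[ 0.3925 -0.1639  0.0496] [0.0012 0.0012]
[ 0.6987 -0.1089  0.0474] [0.0007 0.0007]
[ 0.7361 -0.3249  0.0509] [0.0006 0.0006]
[ 0.4276 -0.379   0.0443] [0.0007 0.0007]
ctr [ 0.56375303 -0.24417778  0.04804904]
long 0.31111320230760275 0.3132709765245481 10.187234257999211 0.21919619651776467 0.21796261171594092
floor [ 0.40767522 -0.1766366   0.01017684] [np.float64(0.002414805857101113), np.float64(0.0024148058571011426)]
[[ 0.4039101  -0.17170394  0.004     ]
 [ 0.66512909 -0.12392379  0.004     ]
 [ 0.43501796 -0.34273982  0.004     ]]
[[ 0.71025955 -0.32031204  0.004     ]
 [ 0.4353917  -0.36847606  0.004     ]]
```

Cap: centre (0.519,0.0505) with its top at z≈0.227, against 0.226 in the text. The button axis is at about 59°. Pan: centre (0.564,-0.244), rim z≈0.048, so the floor is at about 0.002, and its yaw is about 10°. These all agree with the text. I'll rise and move over the canister.

Emit:
{"name": "send_rows", "arguments": {
  "rows": [0,0,55,0,0,0,1,0,0,55,0,0,0,1,0,0,55,0,0,0,1,38,-48,0,0,0,-2,1,38,-48,0,0,0,-2,1,38,-48,0,0,0,-2,1,38,-48,0,0,0,-2,1,38,-48,0,0,0,-2,1]
}}

```text
time: 1.15
tool_pos: [0.3272, 0.2911, 0.3391]
ee_rot: [3.142, -0.0, 1.145]
wrist_force: [0.3, -0.0, 0.6]
width: 0.094
```

Emit:
{"name": "send_rows", "arguments": {
  "rows": [38,-48,0,0,0,-2,1,38,-48,0,0,0,-2,1,38,-48,0,0,0,-2,1,38,-48,0,0,0,0,1,0,0,0,0,0,0,1,0,0,0,0,0,0,1,0,0,0,0,0,0,1,0,0,0,0,0,0,1]
}}

```text
time: 2.15
tool_pos: [0.4779, 0.102, 0.3399]
ee_rot: [3.141, -0.001, 1.043]
wrist_force: [-0.8, -0.2, -0.3]
width: 0.0936
```

```bash
python3 - <<'E'
from h import *
import pickle
o=get_obs();s=snapshot("wrist");cv2.imwrite("pics/w1.png",s["color"][:,:,::-1]);pickle.dump((o,s),open('w1.pkl','wb'))
print({k:np.round(o[k],4).tolist() for k in("time","tool_pos","ee_rot","joint_positions","wrist_force")})
print(proj(cam(s,o),[0.5186,0.0505,.226]))
E
```

```text
{'time': 2.15, 'tool_pos': [0.4779, 0.102, 0.3399], 'ee_rot': [3.1408, -0.0008, 1.0431], 'joint_positions': [0.0941, -0.0234, 1.1574, 0.0002, 2.0065, -0.949], 'wrist_force': [-0.7574, -0.2293, -0.2579]}
[[298.54856955 241.4587814 ]]
```

View pics/w1.png

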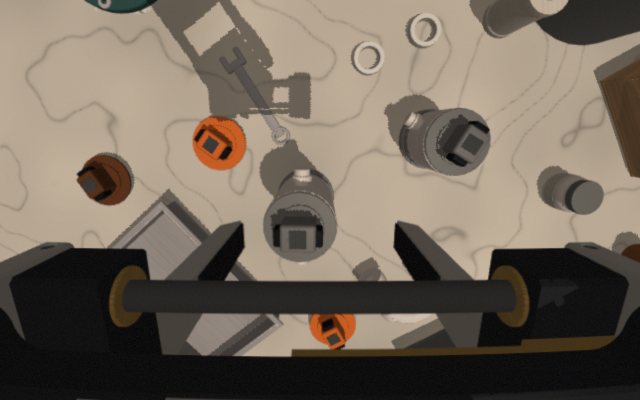

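The wrist view shows the tall cap's block at about (298,239), with a button on each side at (273,235) and (322,235). The projection of my measured point lands at (298.5,241.5). I'll refine this from a crop.

```bash
python3 - <<'E'
from h import *
import pickle
o,s=pickle.load(open('w1.pkl','rb'))
a=s["color"][160:270,255:345,::-1]
cv2.imwrite('pics/c3.png',(255*(cv2.resize(a,None,fx=5.4,fy=5.4,interpolation=cv2.INTER_CUBIC)/255.)**.6).astype('uint8'))
g=s["color"].max(2);m=np.zeros_like(g);m[205:258,268:328]=(g[205:258,268:328]<35);
n,l,st,c=cv2.connectedComponentsWithStats(m.astype('uint8'))
print([(st[i].tolist(),c[i].round(1).tolist()) for i in range(1,n) if st[i][4]>8])
E
```

```text
[([273, 224, 7, 22, 112], [276.2, 234.7]), ([316, 225, 7, 22, 118], [319.1, 234.8])]
```

View pics/c3.png

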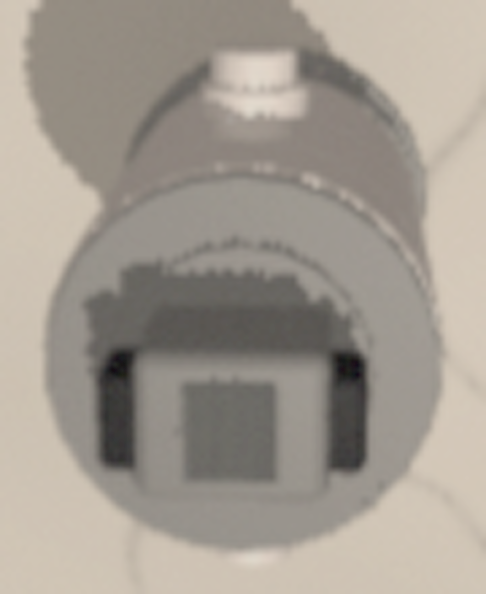

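```bash
python3 - <<'E'
from h import *
import pickle
o,s=pickle.load(open('w1.pkl','rb'));c=cam(s,o)
d=pickle.load(open('s0.pkl','rb'));cs=cam(d['scene']);ct=cam(d['top'])
q=[297.2,239.4]
print(onz(c,[q],.226))
r=[(k,x[0]) for k,x in (ray(c,[q]),ray(cs,[[333.8,165.4]]),ray(ct,[[296.9,203.5]]))]
print(tri(r))
p=onz(c,[(276.2,234.7),(319.1,234.8)],.218);v=p[1]-p[0];print(p.mean(0),np.degrees(np.arctan2(v[1],v[0])),np.degrees(o['ee_rot'][2]))
E
```

```text
[[0.51569906 0.05046381 0.226     ]]
(array([0.51732225, 0.05079471, 0.22638842]), [np.float64(0.0017014940550531842), np.float64(0.0015152542987153913), np.float64(0.0011737849606066162)])
[0.51342173 0.05180219 0.218     ] 59.66865830033693 59.765183474689245
```

Three rays agree on the cap at (0.517,0.051), top z 0.2264, and the yaw already matches (59.7° against 59.8°). I'll centre over it, come down partway and look again.

Emit:
{"name": "send_rows", "arguments": {
  "rows": [13,-17,0,0,0,0,1,13,-17,0,0,0,0,1,13,-17,0,0,0,0,1,0,0,-30,0,0,0,1,0,0,-30,0,0,0,1,0,0,-25,0,0,0,1,0,0,0,0,0,0,1,0,0,0,0,0,0,1]
}}

```text
time: 3.2
tool_pos: [0.5183, 0.0491, 0.2553]
ee_rot: [3.14, -0.001, 1.04]
wrist_force: [-0.6, -0.0, 0.7]
width: 0.0939
```

```bash
python3 - <<'E'
from h import *
o=get_obs();s=snapshot("wrist");cv2.imwrite("pics/w2.png",s["color"][:,:,::-1])
print({k:np.round(o[k],4).tolist() for k in("time","tool_pos","ee_rot","wrist_force")})
c=cam(s,o);print(proj(c,[0.517,0.0507,.226]))
s=snapshot("scene");cv2.imwrite("pics/s2.png",cv2.resize(s["color"][80:260,240:440,::-1],None,fx=3.2,fy=3.2))
E
```

```text
{'time': 3.2, 'tool_pos': [0.5183, 0.0491, 0.2553], 'ee_rot': [3.1404, -0.0007, 1.0399], 'wrist_force': [-0.5879, -0.0486, 0.6673]}
[[321.04041373 207.13699066]]
```

View pics/w2.png

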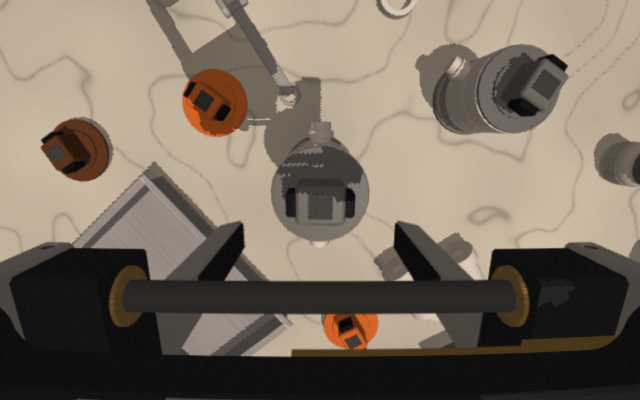

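View pics/s2.png

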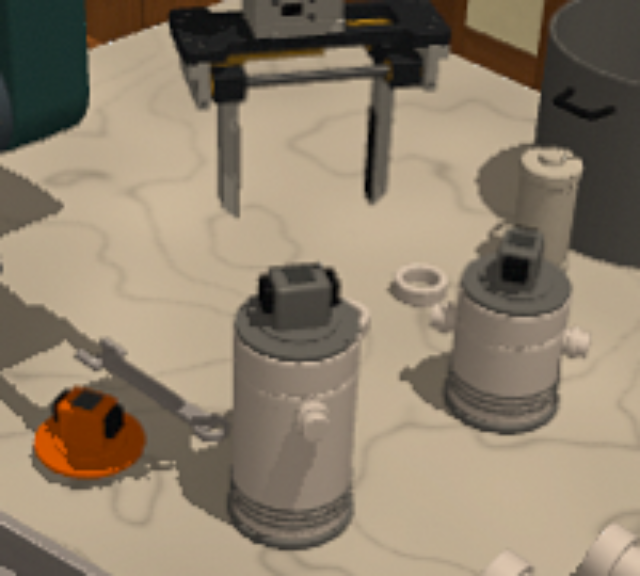

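```bash
python3 - <<'E'
from h import *
o=get_obs();s=snapshot("scene");c=cam(s)
t=np.array(o['tool_pos']);Rm=R.from_euler('xyz',o['ee_rot']).as_matrix()
for q in [t,t+Rm@[.047,0,0],t-Rm@[.047,0,0],[.517,.0507,.226]]: print(((proj(c,q)-[240,80])*3.2).round(0))
s=snapshot("wrist");
cw=cam(s,o)
g=s["color"];print(onz(cw,[(319.5,205.5)],.226))
print(proj(cw,[t+Rm@[.047,0,0],t-Rm@[.047,0,0]]))
E
```

```text
[[299. 241.]]
[[363. 234.]]
[[235. 247.]]
[[298. 274.]]
[[0.51553906 0.05055469 0.226     ]]
[[385.15881615 220.12503896]
 [255.63207618 220.09928651]]
```

```bash
python3 - <<'E'
from h import *
o=get_obs();s=snapshot("scene");c=cam(s)
t=np.array(o['tool_pos']);Rm=R.from_euler('xyz',o['ee_rot']).as_matrix()
im=s["color"][60:210,270:400,::-1].copy();im=cv2.resize(im,None,fx=4,fy=4,interpolation=cv2.INTER_CUBIC)
for dz in(0,-.019,-.03):
  for x in(-.047,.047,-.0595,.0595):
    p=(proj(c,t+Rm@[x,0,dz])[0]-[270,60])*4+1.5;cv2.circle(im,tuple(int(v) for v in p),3,(0,0,255) if dz==0 else (0,255,0) if dz==-.019 else (255,0,0),-1)
cv2.imwrite("pics/s3.png",im)
s=snapshot("wrist");cv2.imwrite("pics/w3.png",cv2.resize(s["color"][200:360,140:500,::-1],None,fx=2.2,fy=2.2))
E
```

```text
(no output)
```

View pics/s3.png

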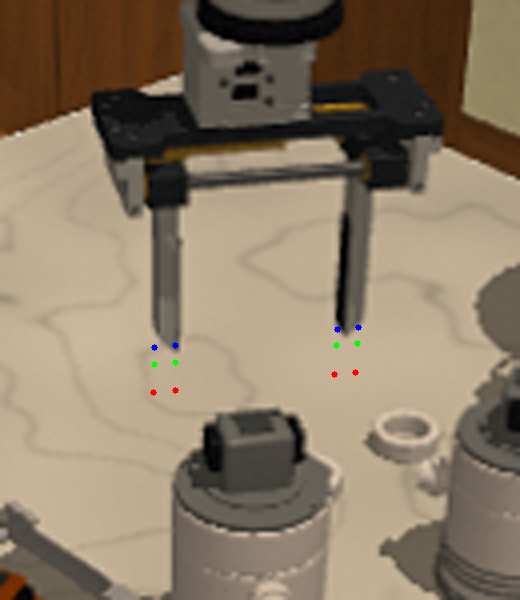

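View pics/w3.png

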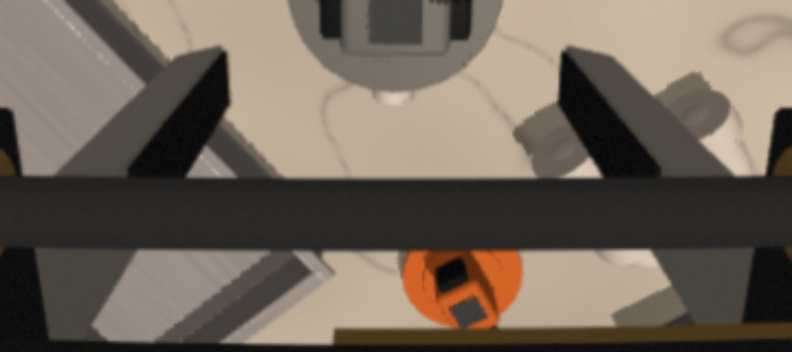

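The drawn fingertips sit about 29 mm above the reported TCP. I need to know whether the tool pose is off or the fingers lengthen as they shut, so I'll check the wrist camera's scale and close the fingers in free air.

Emit:
{"name": "send_rows", "arguments": {
  "rows": [0,0,0,0,0,0,0,0,0,0,0,0,0,0,0,0,0,0,0,0,0,0,0,0,0,0,0,0,0,0,0,0,0,0,0,0,0,0,0,0,0,0,0,0,0,0,0,0,0,0,0,0,0,0,0,0]
}}

```text
time: 4.5
tool_pos: [0.5175, 0.0498, 0.2543]
ee_rot: [3.142, -0.0, 1.041]
wrist_force: [0.4, 0.0, -0.3]
width: 0.0172
```

```bash
python3 - <<'E'
from h import *
o=get_obs();s=snapshot("scene");c=cam(s)
t=np.array(o['tool_pos']);Rm=R.from_euler('xyz',o['ee_rot']).as_matrix();print(t,o['width'],o['time'])
im=s["color"][60:210,270:400,::-1].copy();im=cv2.resize(im,None,fx=4,fy=4,interpolation=cv2.INTER_CUBIC)
for dz in(0,-.019,-.03):
    p=(proj(c,t+Rm@[0.02,0,dz])[0]-[270,60])*4+1.5;cv2.circle(im,tuple(int(v) for v in p),3,(0,0,255) if dz==0 else (0,255,0) if dz==-.019 else (255,0,0),-1)
cv2.imwrite("pics/s4.png",im)
s=snapshot("wrist");cw=cam(s,o);cv2.imwrite("pics/w4.png",s["color"][:,:,::-1])
P=onz(cw,[(271,190),(369,190)],.186);print('plate dia at nominal z',np.linalg.norm(P[1]-P[0]))
import pickle
o1,s1=pickle.load(open('w1.pkl','rb'));c1=cam(s1,o1)
r=[(k,x[0]) for k,x in (ray(cw,[(319.5,205.5)]),ray(c1,[(297.2,239.4)]))];print('wrist-only tri',tri(r))
E
```

```text
[0.51751987 0.0498111  0.25430269] 0.01721089094925448 4.5
plate dia at nominal z 0.09195339884636404
wrist-only tri (array([0.51263196, 0.05249032, 0.23474867]), [np.float64(0.0005318947443904916), np.float64(0.0005318947443905602)])
```

View pics/s4.png

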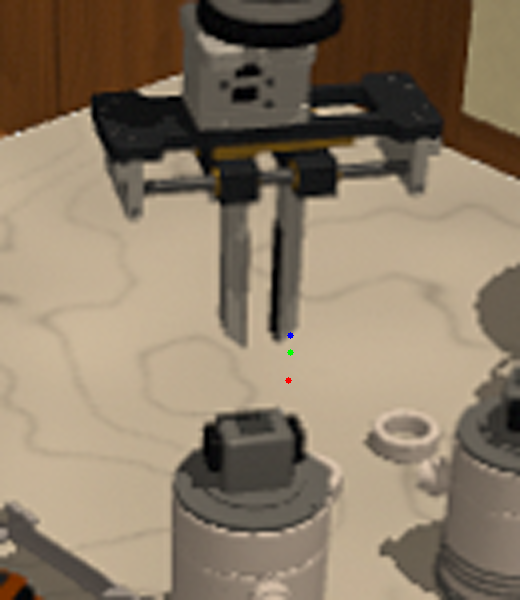

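View pics/w4.png

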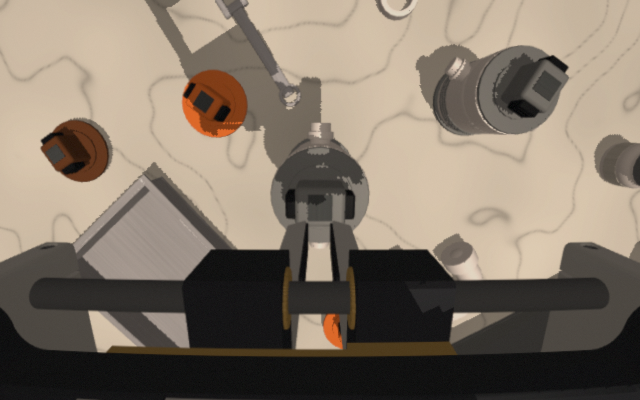

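Emit:
{"name": "send_rows", "arguments": {
  "rows": [0,0,0,0,0,0,0.78,0,0,0,0,0,0,0.78,0,0,0,0,0,0,0.78,0,0,0,0,0,0,0.78,0,0,0,0,0,0,0.78,0,0,0,0,0,0,0.78,0,0,0,0,0,0,0.78,0,0,0,0,0,0,0.78]
}}

```text
time: 5.6
tool_pos: [0.5175, 0.0498, 0.2543]
ee_rot: [-3.142, -0.0, 1.041]
wrist_force: [0.1, -0.4, 0.1]
width: 0.0734
```

```bash
python3 - <<'E'
from h import *
import pickle
o=get_obs();s=snapshot("scene");w=snapshot("wrist");print(o['tool_pos'],o['width'],o['time'])
pickle.dump((o,s,w),open('tip.pkl','wb'))
cv2.imwrite("pics/s5.png",cv2.resize(s["color"][125:155,300:375,::-1],None,fx=10,fy=10,interpolation=cv2.INTER_CUBIC))
cv2.imwrite("pics/w5.png",cv2.resize(w["color"][205:285,210:430,::-1],None,fx=3.6,fy=3.6,interpolation=cv2.INTER_CUBIC))
E
```

```text
[0.51750391 0.04981052 0.25428752] 0.0734004771136993 5.6
```

View pics/s5.png

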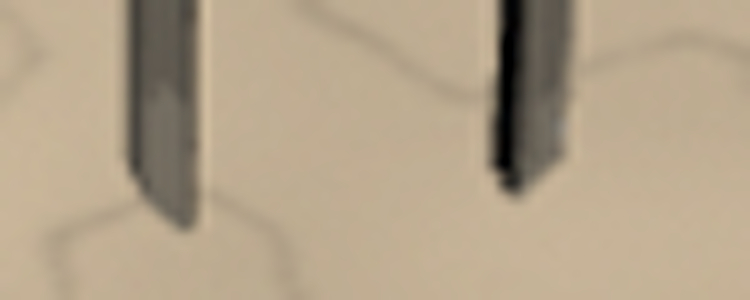

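View pics/w5.png

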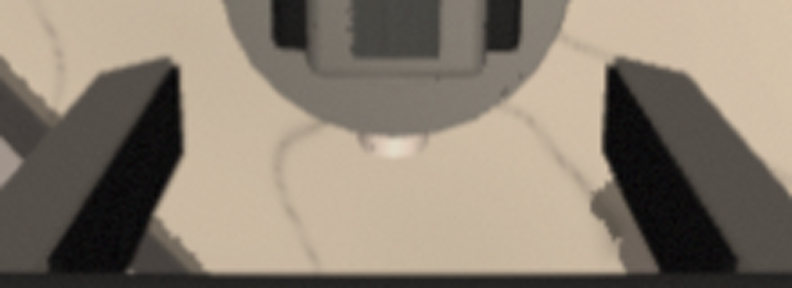

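```bash
python3 - <<'E'
from h import *
import pickle
o,s,w=pickle.load(open('tip.pkl','rb'));cs=cam(s);cw=cam(w,o)
S=lambda x,y:(300+(x-4.5)/10,125+(y-4.5)/10);W=lambda x,y:(210+(x-1.3)/3.6,205+(y-1.3)/3.6)
t=np.array(o['tool_pos']);Rm=R.from_euler('xyz',o['ee_rot']).as_matrix()
for a,b in [((188,230),(182,150)),((515,195),(606,152)),((490,175),(612,65))]:
    p,r=tri([(ray(c,[q])[0],ray(c,[q])[1][0]) for c,q in((cs,S(*a)),(cw,W(*b)))]);print(p.round(4),np.round(r,4),'tool',(Rm.T@(p-t)).round(4))
def sep(z):
    P=onz(cw,[W(182,150),W(606,152)],z);return np.linalg.norm(P[1]-P[0])
for z in(.254,.27,.28,.29):print(z,sep(z))
E
```

```text
[0.5051 0.0131 0.2848] [0.0004 0.0004] tool [-0.0379  0.0079 -0.0305]
[0.5433 0.0778 0.2854] [0.001 0.001] tool [ 0.0372  0.0082 -0.0311]
[0.53   0.0852 0.2822] [0.0003 0.0003] tool [ 0.0369 -0.0071 -0.0279]
0.254 0.08747257028815075
0.27 0.08081788037955419
0.28 0.07665869918668132
0.29 0.07249951799380841
```

Triangulating the tips from two views, checked against the 73.4 mm opening, puts the real fingertips about 30 mm behind the reported TCP. For tips at z≈0.194 the reported TCP must be at about 0.164. I'll first go to 0.190, which is safe on either reading, then take small steps and watch the force.

Emit:
{"name": "send_rows", "arguments": {
  "rows": [0,0,-20,0,0,0,0.78,0,0,-20,0,0,0,0.78,0,0,-14,0,0,0,0.78,0,0,-6,0,0,0,0.78,0,0,-4,0,0,0,0.78,0,0,0,0,0,0,0.78,0,0,0,0,0,0,0.78,0,0,0,0,0,0,0.78]
}}

```text
time: 6.7
tool_pos: [0.5178, 0.0498, 0.1909]
ee_rot: [3.141, -0.001, 1.041]
wrist_force: [0.5, -0.2, 0.2]
width: 0.0734
```

Emit:
{"name": "send_rows", "arguments": {
  "rows": [0,0,-2,0,0,0,0.78,0,0,-1,0,0,0,0.78,0,0,-1,0,0,0,0.78,0,0,-1,0,0,0,0.78,0,0,-1,0,0,0,0.78,0,0,0,0,0,0,0.78,0,0,0,0,0,0,0.78,0,0,0,0,0,0,0.78]
}}

```text
time: 7.7
tool_pos: [0.5175, 0.0498, 0.1844]
ee_rot: [3.141, -0.0, 1.041]
wrist_force: [0.3, 0.7, -0.3]
width: 0.0734
```

```bash
python3 - <<'E'
from h import *
import pickle
o=get_obs();s=snapshot("scene");w=snapshot("wrist");print(o['tool_pos'],o['width'],o['wrist_force'])
cv2.imwrite("pics/s6.png",cv2.resize(s["color"][130:230,285:385,::-1],None,fx=6,fy=6,interpolation=cv2.INTER_CUBIC))
cv2.imwrite("pics/w6.png",cv2.resize(w["color"][130:290,210:430,::-1],None,fx=3.6,fy=3.6,interpolation=cv2.INTER_CUBIC))
E
```

```text
[0.51754923 0.04982449 0.18437178] 0.07335860737754271 [ 0.25213317  0.672182   -0.25387213]
```

View pics/s6.png

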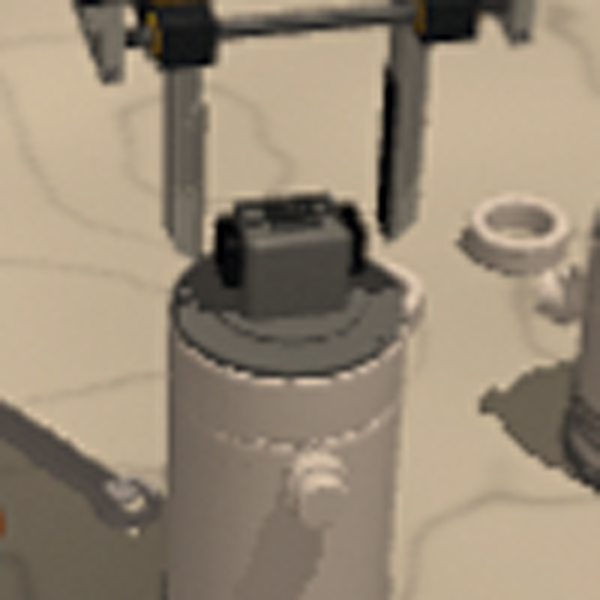

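View pics/w6.png

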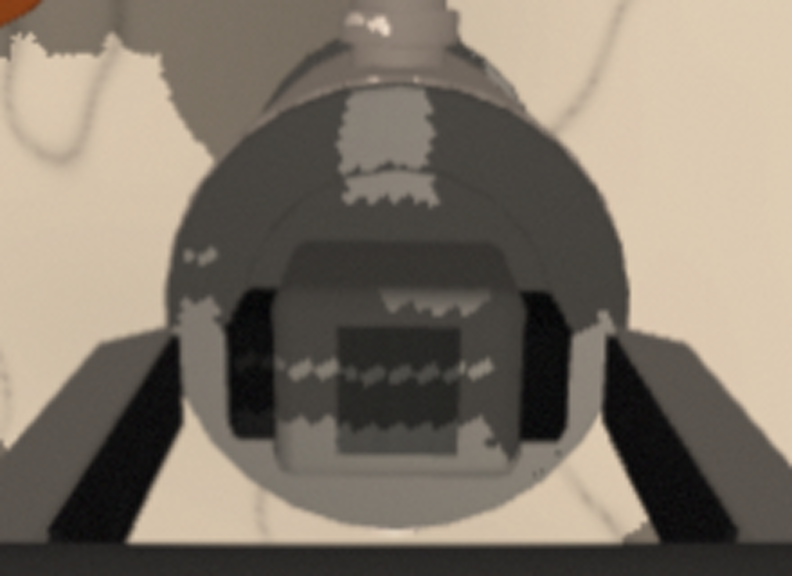

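The tips stand above the plate and straddle both buttons with no contact force, which confirms the 30 mm offset. I'll check centring across the pads.

```bash
python3 - <<'E'
from h import *
o=get_obs();w=snapshot("wrist");cw=cam(w,o)
W=lambda x,y:(210+(x-1.3)/3.6,130+(y-1.3)/3.6)
t=np.array(o['tool_pos']);Rm=R.from_euler('xyz',o['ee_rot']).as_matrix()
for q,z in [((398,390),.226),((178,335),.214),((182,405),.214),((608,335),.214),((604,405),.214),((251,388),.223),((545,388),.223)]:
    print(q,(Rm.T@(onz(cw,[W(*q)],z)[0]-t)).round(4))
print(Rm.round(2))
E
```

```text
(398, 390) [-0.0004 -0.0021 -0.0417]
(178, 335) [-0.0385 -0.0076 -0.0297]
(182, 405) [-0.0384  0.0053 -0.0297]
(608, 335) [ 0.0361 -0.0076 -0.0297]
(604, 405) [ 0.036   0.0053 -0.0296]
(251, 388) [-0.0248 -0.0013 -0.0387]
(545, 388) [ 0.0241 -0.0013 -0.0387]
[[ 0.51  0.86  0.  ]
 [ 0.86 -0.51  0.  ]
 [ 0.    0.   -1.  ]]
```

It is centred within about 1 mm. I'll descend the last 20 mm.

Emit:
{"name": "send_rows", "arguments": {
  "rows": [0,0,-4,0,0,0,0.78,0,0,-4,0,0,0,0.78,0,0,-4,0,0,0,0.78,0,0,-4,0,0,0,0.78,0,0,-3,0,0,0,0.78,0,0,0,0,0,0,0.78,0,0,0,0,0,0,0.78,0,0,0,0,0,0,0.78]
}}

```text
time: 8.85
tool_pos: [0.5176, 0.0498, 0.1655]
ee_rot: [3.141, -0.0, 1.041]
wrist_force: [-0.1, -0.4, -0.4]
width: 0.0731
```

```bash
python3 - <<'E'
from h import *
o=get_obs();s=snapshot("scene");print(o['tool_pos'],o['width'],o['wrist_force'])
cv2.imwrite("pics/s7.png",cv2.resize(s["color"][130:230,285:385,::-1],None,fx=6,fy=6,interpolation=cv2.INTER_CUBIC))
E
```

```text
[0.51763525 0.04980068 0.16554233] 0.07314319638684334 [-0.14082442 -0.40683432 -0.35193428]
```

View pics/s7.png

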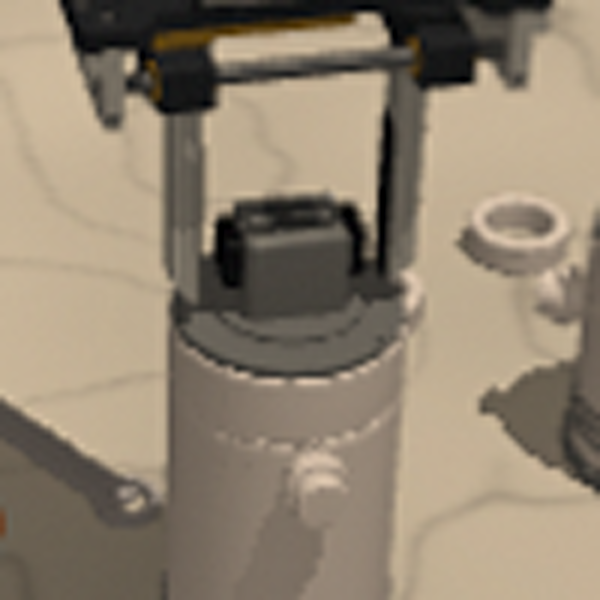

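The tips reach down beside the buttons and sit just above the plate, still without contact. Squeeze now.

Emit:
{"name": "send_rows", "arguments": {
  "rows": [0,0,0,0,0,0,0,0,0,0,0,0,0,0,0,0,0,0,0,0,0,0,0,0,0,0,0,0,0,0,0,0,0,0,0,0,0,0,0,0,0,0,0,0,0,0,0,0,0,0,0,0,0,0,0,0]
}}

```text
time: 9.9
tool_pos: [0.5178, 0.05, 0.1656]
ee_rot: [3.141, -0.001, 1.041]
wrist_force: [0.8, 1.9, 2.4]
width: 0.0416
```

The width is 41.6 mm, so both buttons are fully in. I'll lift slowly.

Emit:
{"name": "send_rows", "arguments": {
  "rows": [0,0,3,0,0,0,0,0,0,4,0,0,0,0,0,0,5,0,0,0,0,0,0,6,0,0,0,0,0,0,8,0,0,0,0,0,0,10,0,0,0,0,0,0,12,0,0,0,0,0,0,12,0,0,0,0]
}}

```text
time: 10.9
tool_pos: [0.5177, 0.0498, 0.2265]
ee_rot: [3.141, -0.0, 1.041]
wrist_force: [0.2, -0.0, -2.1]
width: 0.0419
```

```bash
python3 - <<'E'
from h import *
o=get_obs();s=snapshot("scene");print(o['tool_pos'],o['width'],o['wrist_force'])
cv2.imwrite("pics/s8.png",cv2.resize(s["color"][90:230,285:425,::-1],None,fx=4,fy=4,interpolation=cv2.INTER_CUBIC))
E
```

```text
[0.51765758 0.04981551 0.2264593 ] 0.04185937620943789 [ 0.22319976 -0.01787935 -2.10464769]
```

View pics/s8.png

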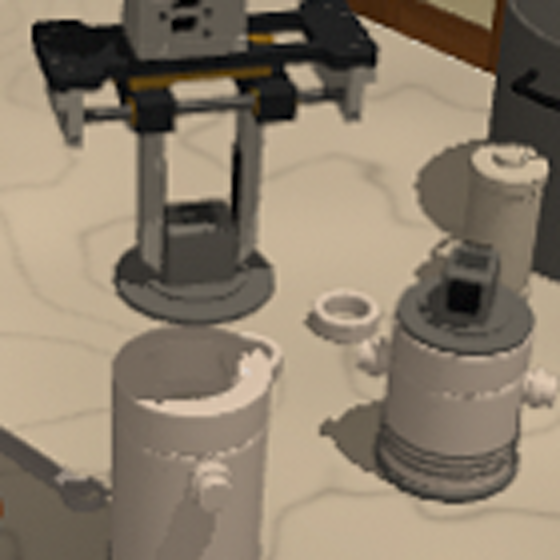

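The cap is off and held level, and the short canister is untouched. I'll carry the cap to the pan centre, a shift of about (+46,-294) mm.

Emit:
{"name": "send_rows", "arguments": {
  "rows": [0,0,30,0,0,0,0,7,-30,0,0,0,0,0,7,-44,0,0,0,0,0,7,-50,0,0,0,0,0,7,-50,0,0,0,0,0,7,-50,0,0,0,0,0,7,-44,0,0,0,0,0,4,-26,0,0,0,0,0]
}}

```text
time: 11.95
tool_pos: [0.5634, -0.2466, 0.2549]
ee_rot: [-3.141, 0.0, 1.039]
wrist_force: [1.1, 0.1, -2.0]
width: 0.0421
```

Emit:
{"name": "send_rows", "arguments": {
  "rows": [0,0,-30,0,0,0,0,0,0,-40,0,0,0,0,0,0,-40,0,0,0,0,0,0,-30,0,0,0,0,0,0,-20,0,0,0,0,0,0,-10,0,0,0,0,0,0,0,0,0,0,0,0,0,0,0,0,0,0]
}}

```text
time: 12.95
tool_pos: [0.5643, -0.2446, 0.0868]
ee_rot: [3.139, -0.0, 1.041]
wrist_force: [-0.6, 0.1, -0.6]
width: 0.0421
```

```bash
python3 - <<'E'
from h import *
o=get_obs();s=snapshot("scene");print(o['time'],o['tool_pos'],o['width'],o['wrist_force'],o['joint_positions'])
cv2.imwrite("pics/s9.png",cv2.resize(s["color"][190:390,150:360,::-1],None,fx=3,fy=3,interpolation=cv2.INTER_CUBIC))
s=snapshot("wrist");cv2.imwrite("pics/w9.png",s["color"][:,:,::-1])
E
```

```text
12.95 [ 0.5643185  -0.24460715  0.08676601] 0.04214561977114958 [-0.55013493  0.11853718 -0.58827281] [-5.01213331e-01  2.60137462e-01  1.34518624e+00  7.56464231e-05
  1.53384900e+00 -1.54200882e+00]
```

View pics/s9.png

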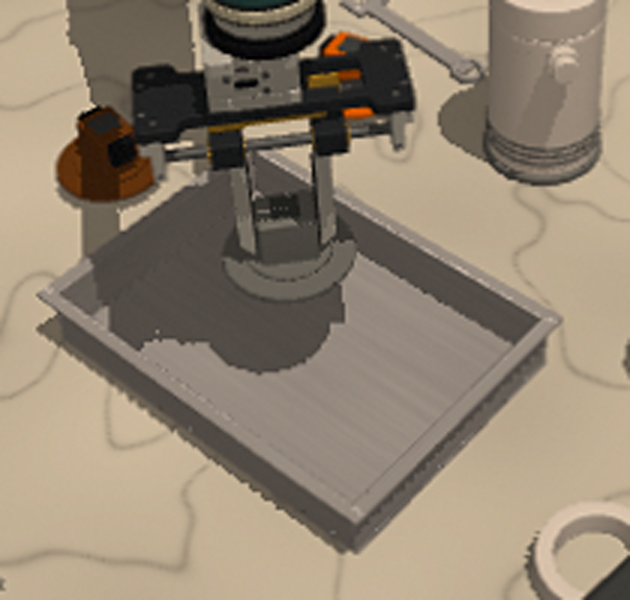

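View pics/w9.png

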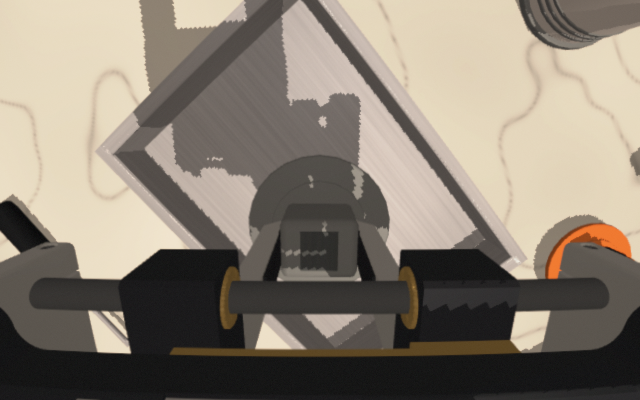

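The cap is centred over the pan and level, and the wrist view shows its plate inside the walls. I'll lower it in steps.

Emit:
{"name": "send_rows", "arguments": {
  "rows": [0,0,-20,0,0,0,0,0,0,-20,0,0,0,0,0,0,-15,0,0,0,0,0,0,-9,0,0,0,0,0,0,-5,0,0,0,0,0,0,-3,0,0,0,0,0,0,0,0,0,0,0,0,0,0,0,0,0,0]
}}

```text
time: 14.05
tool_pos: [0.5639, -0.2444, 0.0139]
ee_rot: [3.141, -0.0, 1.041]
wrist_force: [-0.6, -0.3, -1.6]
width: 0.0419
```

Emit:
{"name": "send_rows", "arguments": {
  "rows": [0,0,-2,0,0,0,0,0,0,-2,0,0,0,0,0,0,-2,0,0,0,0,0,0,-1,0,0,0,0,0,0,-1,0,0,0,0,0,0,0,0,0,0,0,0,0,0,0,0,0,0,0,0,0,0,0,0,0]
}}

```text
time: 15.05
tool_pos: [0.5636, -0.2442, 0.0054]
ee_rot: [3.141, -0.0, 1.041]
wrist_force: [0.3, 0.9, -2.6]
width: 0.0421
```

Emit:
{"name": "send_rows", "arguments": {
  "rows": [0,0,-1,0,0,0,0,0,0,0,0,0,0,0,0,0,-1,0,0,0,0,0,0,0,0,0,0,0,0,0,-1,0,0,0,0,0,0,0,0,0,0,0,0,0,0,0,0,0,0,0,0,0,0,0,0,0]
}}

```text
time: 16.05
tool_pos: [0.5637, -0.2443, 0.0026]
ee_rot: [3.141, -0.0, 1.041]
wrist_force: [0.9, 0.9, 0.3]
width: 0.0418
```

Emit:
{"name": "send_rows", "arguments": {
  "rows": [0,0,-0.5,0,0,0,0,0,0,0,0,0,0,0,0,0,-0.5,0,0,0,0,0,0,0,0,0,0,0,0,0,0,0,0,0,0,0,0,0,0,0,0,0,0,0,0,0,0,0,0,0,0,0,0,0,0,0]
}}

```text
time: 17.05
tool_pos: [0.5637, -0.2443, 0.0026]
ee_rot: [3.141, -0.0, 1.041]
wrist_force: [-2.0, 1.0, 5.8]
width: 0.042
```

```bash
python3 - <<'E'
from h import *
o=get_obs();s=snapshot("scene");print(o['time'],o['tool_pos'],o['width'],o['wrist_force'])
cv2.imwrite("pics/s10.png",cv2.resize(s["color"][190:390,150:360,::-1],None,fx=3,fy=3,interpolation=cv2.INTER_CUBIC))
E
```

```text
17.05 [ 0.56374767 -0.24432409  0.00258949] 0.04196811844813304 [-2.00502191  0.95173416  5.75906216]
```

View pics/s10.png

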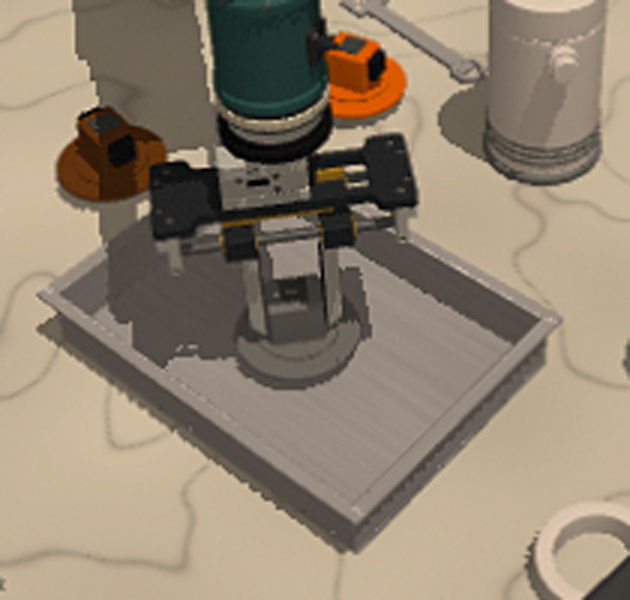

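The upward force has risen to 5.8 N and the descent has stopped, so the cap is standing on the floor. I'll release it and then rise.

Emit:
{"name": "send_rows", "arguments": {
  "rows": [0,0,0,0,0,0,0.85,0,0,0,0,0,0,0.85,0,0,0,0,0,0,0.85,0,0,0,0,0,0,0.85,0,0,0,0,0,0,0.85,0,0,0,0,0,0,0.85,0,0,0,0,0,0,0.85,0,0,0,0,0,0,0.85]
}}

```text
time: 18.1
tool_pos: [0.5635, -0.2442, 0.0013]
ee_rot: [3.142, -0.0, 1.041]
wrist_force: [0.1, -0.1, 0.2]
width: 0.0801
```

Emit:
{"name": "send_rows", "arguments": {
  "rows": [0,0,5,0,0,0,0.85,0,0,15,0,0,0,0.85,0,0,30,0,0,0,0.85,0,0,40,0,0,0,0.85,0,0,50,0,0,0,0.85,0,0,50,0,0,0,0.85,0,0,40,0,0,0,0.85,0,0,0,0,0,0,0.85]
}}

```text
time: 19.1
tool_pos: [0.5654, -0.2452, 0.2379]
ee_rot: [3.13, -0.0, 1.041]
wrist_force: [-0.5, -1.0, -0.2]
width: 0.0799
```

```bash
python3 - <<'E'
from h import *
import pickle
o=get_obs();s=snapshot("scene");w=snapshot("wrist");print(o['time'],o['tool_pos'],o['width'],o['wrist_force'])
pickle.dump((o,s,w),open('end.pkl','wb'))
cv2.imwrite("pics/s11.png",cv2.resize(s["color"][130:370,150:450,::-1],None,fx=2.6,fy=2.5,interpolation=cv2.INTER_CUBIC));cv2.imwrite("pics/w11.png",w["color"][:,:,::-1])
E
```

```text
19.1 [ 0.56536445 -0.24518116  0.23789658] 0.07986151598237572 [-0.47797437 -1.00176895 -0.1840902 ]
```

View pics/s11.png

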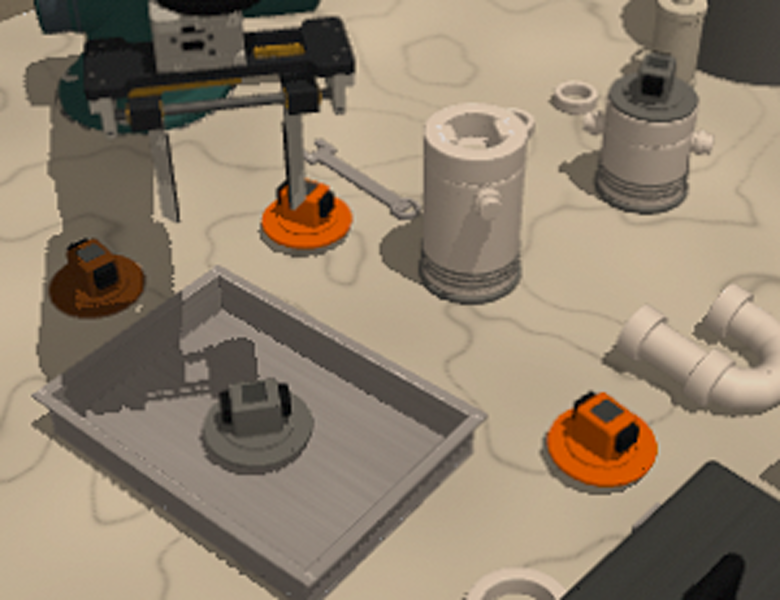

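View pics/w11.png

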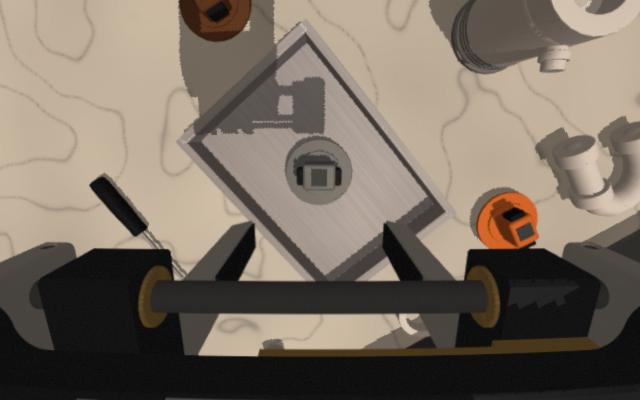

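The cap stands upright in mid-pan, released, with its block top at about (319,177) in the wrist view. The short canister is still closed. One last measurement, then I'll hand in.

```bash
python3 - <<'E'
from h import *
import pickle
o,s,w=pickle.load(open('end.pkl','rb'));cs=cam(s);cw=cam(w,o)
print(tri([(ray(c,[q])[0],ray(c,[q])[1][0]) for c,q in((cs,(247.2,287)),(cw,(319,177)))]))
close_job();print(get_obs()['time'])
E
```

```text
(array([ 0.56375332, -0.24509839,  0.06446083]), [np.float64(3.6045265742747e-06), np.float64(3.6045265741464867e-06)])
the job is handed in; nothing more can be done
the job is handed in; nothing more can be done
```

I squeezed the buttons on the taller canister's cap, lifted it off, lowered it in the fingers onto the pan floor, released it and raised the arm clear. I handed the job in at about 19 s of the 48 s allowed; it gives no verdict.

**Last checks**
- **Cap position:** the cap is upright about 1 mm from the measured pan centre. Its block top measured z = 0.064 m from two views, against about 0.061–0.062 m expected if it stands on the floor.
- **Set-down:** contact built up to about 5.8 N as it touched the floor, and the force was near zero after release.
- **Shorter canister:** its cap still looks closed and in place in the last picture; I did not re-measure it.

**Disagreements**
- **Fingertips:** the drawn tips triangulated about 30 mm behind the reported tool point, which contradicts the text. I used the measured tips for the grasp height, and the squeeze to 41.6 mm and the clean lift bore that out.
- **Wrist camera:** triangulating from the wrist views alone put the cap's top about 8 mm too high. The three-view result, 0.2264 m, matched the text's 226 mm.

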